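# Seat a sensor plate against two dowels and a stop screw

## Robot

A 6-joint arm with a two-finger parallel gripper is mounted at the origin on the work surface. World frame = base frame: x ahead of the robot, y to its left, z up, the work surface at z = 0. Lengths are in m, angles in degrees, forces in N, time in s.
With the tool pointing down it reaches from about 0.4 to 0.825 m from the base axis. Payload 7 kg.
Tool frame: the origin (TCP) lies on the centre line of the jaws, within the pads' length; the fingertips stand 8 mm ahead of it and the grasp point (between the pads) lies 11 mm behind it; z points along the fingers, y is the line along which they close (so a half turn about z gives the same grasp; the last joint's range is limited). The gripper opens to 88 mm and grips with 3 to 60 N. Pads are 19 mm wide; open, the fingers measure 130 mm over their backs; the gripper's body (78 mm by 193 mm) begins 47 mm behind the grasp point.
Start: joints at [-54.54, 20.546, 0.682, 0, -70.136, -16.507], TCP at [0.219, -0.638, 0.235] pointing down, gripper open.
Joint ranges: [-176.03, 176.03], [-82.01, 121.73], [-58.28, 71.71], [-173.87, 95.51], [-174.79, -0.11], [-173.66, 173.66]. Speed limits (degrees/s): [136.94, 136.94, 172.46, 180, 180, 180].

## Interface

Orientations are given as [roll, pitch, yaw] about the fixed x, y, z axes, in that order (R = Rz(yaw) Ry(pitch) Rx(roll)).
In Python, from plant import ctrl, vision gives the robot as it stands. The module is installed in compiled form; this text tells all that it offers.
- The arm moves only by the tool move_arm, never from a script. Its argument "moves" is one flat list of numbers, 7 for each row, row after row: the finger opening in cm, from 0 to 8.76, then the shift along the tool's x, y, z in cm, then the turn, a rotation vector about the tool's x, y, z in rad. A call has 1 to 8 rows; each row shifts and turns the commanded pose from where the row before left it, along the tool's axes as they then stand; what a row does not reach is not made up. A row lasts 1/10 s, in which the tool goes at most 50 mm and 8.59 degrees, less where a joint would pass 70% of its speed; a pose out of reach is approached as far as the arm can. A call with a gripper value outside its range is refused whole. The fingers move at their own pace and stop on an object; the grip force is fixed at half the most. Time passes only in rows, so rows that do not move let the fingers close. It gives the time, the measured TCP pose, the force, the opening and the grip force at its end, in the units of the state.
- ctrl.get_obs(): the state, without advancing time (a new reading comes with each control period).
- vision.snapshot(name): name is "scene" or "top" or "wrist"; returns (picture, depth): 480x640x3 uint8, red, green, blue; 480x640 float32, m along the optical axis (not along the pixel's ray), 0 where there is no reading.
- vision.camera_model(name): a dict with "vertical_fov" (degrees; the focal length in pixels is half the picture's height over the tangent of half this angle, whatever the lens; pixels are square), "cx", "cy" (the principal point, pixels), "cam_to_world" (4x4, takes a point from camera to world coordinates). Camera axes: x right, y down, z forward; pixel columns grow to the right and rows downward; lengths in m; the calibration is good to about 2 mm. A picture is of the moment at which its call begins: read the wrist's pose just before it. camera_model takes no time and is no camera call; for the wrist camera it gives the pose at the moment of the call.
- ctrl.close_job(): hands the job in; it is judged then, once.
The state is a dict: "clock": time; "joint_pos": joint angles; "qvel": joint speeds; "tau": joint torques, N m; "tool_pos": TCP position; "orientation": TCP orientation; "force": force on the tool from outside, world axes, zero at the start; "moment": the same for the moment, N m; "opening": finger opening in m; "gripper_force": force on a finger pad.
Only numpy, scipy, OpenCV 4.12 (cv2) and the standard library are available. Lean on these libraries where they do the work, as an engineer would, in place of code of your own. Each camera call takes 0.05 s, during which the arm holds its last target. There are 200 camera calls.

## Task

In this vibration calibration lab, take the bare-aluminium sensor plate (the one with the red-capped sensor) out of the black tray and lay it flat on the dark steel fixture bed. Slide it gently until its long edge is home against both brass dowels and its end is home against the tip of the stop screw, press it firmly onto all three together (a few newtons each) for a moment, then let go and leave it there, without slamming or forcing anything and without disturbing the other things.

Things in the scene. Friction and masses are not known exactly. Their poses are not given: they have to be found in the camera images.
- plate_knob (a point): the point to grip on the aluminium sensor plate: centre of the upright round sensor (26 mm diameter, 40 mm high, steel with a red cap) that stands in the middle of the plate, rigidly fixed to it. The plate is 70 mm (its x) by 110 mm (its y) by 12 mm thick, and may be seated either way round; this point is 38 mm above the plate's underside, 26 mm above its top face; z is up. Mass with sensor 0.25 to 0.5 kg
- plate_mid (a point): centre of the 12 mm thick aluminium plate itself, 6 mm above its underside, straight below the sensor; x across (70 mm), y along (110 mm)
- plate: the aluminium sensor plate with its sensor as a whole; origin at the centre of its underside, axes as plate_mid
- fixture: fixed locating fixture: a dark steel bed 160 mm (its x) by 240 mm (its y), top face 20 mm above the origin, which is the centre of its underside on the table. The dowels stand along its +x side; a blue block (34 by 18 mm, 16 mm above the bed) at y = -85 mm carries the stop screw, at its -y end. The seated plate lies with its y axis along the fixture's y axis, its +x or -x long face on the dowels and an end face on the screw tip
- dowel_a: fixed upright brass dowel, 10 mm diameter, 11 mm high over the bed, at x = 50, y = +35 mm on the fixture; origin at its foot at bed level. The plate's long face bears on its -x side
- dowel_b: the other brass dowel, alike, at x = 50, y = -35 mm on the fixture
- stop: the stop screw: 8 mm steel rod along the fixture's y axis with a red head at its outer end; origin at its tip. It is set differently each time, with its tip 50 to 62 mm on the -y side of the fixture's centre, and does not move when pressed
- stop_tip (a point): end of the stop screw that the plate's end face bears on; axes those of the fixture, 10 mm to +x of the fixture's centre and 6 mm above the bed
- spare: the spare plate in the other half of the tray: same shape, blue plate with a black sensor; leave alone. Origin at the centre of its underside
- tray: fixed shallow black tray 230 mm (x) by 150 mm (y), walls 12 mm high, divided across x into two places; origin at the centre of its underside. Plates lie on its 4 mm floor
- weight: small brass weight, 24 mm diameter, 18 mm high, standing on the bed at its -x, +y corner; leave alone
- coupler: black and aluminium cylinder 60 mm diameter, 84 mm high; leave alone
- jar: amber jar 56 mm diameter, 65 mm high; leave alone
- driver: screwdriver about 0.2 m long lying on the table to the left; leave alone
- spanner: wrench about 0.16 m long lying on the table beyond the fixture; leave alone
- cup: small white bowl 64 mm diameter, 30 mm high; leave alone
Mind the look-alikes: they are no part of the job. What is shaped like the plate but pink or purple is not meant.

How it is judged:
By the outcome, as a careful person would: the job done as asked, in the order asked, and still so for the second after the job is handed in, with the robot touching nothing.
It also fails if it takes over 72 s, if anything falls off the work surface, if the arm or the gripper's body presses on something with over 40 N, if the wrist force passes 120 N, or if a joint passes its speed limit or range.

## Working session

There is one attempt and no reset: what is moved stays moved. The work goes in short steps, Python scripts to look and compute and a tool call to move; the robot and the scene stay as the last step left them, time stands still between calls to the robot, and variables do not carry over. Pictures are saved under pics/ and viewed, at most 10 in all, crops included, and the job is handed in when it is done.

Besides the shell and the picture viewer there is one more tool, called after "Request:" as a command line: name --argument value ..., lists and objects as JSON in quotes. move_arm: Moves the arm, as the interface text tells. Its arguments: {"type":"object","properties":{"moves":{"type":"array"}},"required":["moves"]}

```bash
mkdir -p pics; cat > h.py <<'E'
import numpy as np, cv2
from plant import ctrl, vision
def snap(n):
    m=vision.camera_model(n); p,d=vision.snapshot(n); return p,d,m
def save(p,f): cv2.imwrite('pics/'+f, p[:,:,::-1])
def f_(m): return 240/np.tan(np.radians(m['vertical_fov']/2))
def pts(d,m):
    v,u=np.mgrid[:480,:640]; f=f_(m)
    P=np.stack([(u-m['cx'])/f*d,(v-m['cy'])/f*d,d],-1); T=np.array(m['cam_to_world'])
    return P@T[:3,:3].T+T[:3,3]
def ray(u,v,z,m):
    T=np.array(m['cam_to_world']);f=f_(m)
    r=T[:3,:3]@np.array([(u-m['cx'])/f,(v-m['cy'])/f,1]); return T[:3,3]+r*(z-T[2,3])/r[2]
E
python3 - <<'E'
from h import *
for n in ('scene','top'):
    p,d,m=snap(n); save(p,n+'1.png'); np.savez(n+'1.npz',p=p,d=d); print(n,m)
print(ctrl.get_obs())
E
```

```text
scene {'vertical_fov': 53.096121405883714, 'cx': 318.3093885742877, 'cy': 242.1451043270185, 'cam_to_world': array([[ 0.60085427,  0.69812236, -0.38935758,  0.93828893],
       [ 0.79927356, -0.51759787,  0.30537556, -0.22147805],
       [ 0.01165885, -0.49468942, -0.86899163,  0.84022799],
       [ 0.        ,  0.        ,  0.        ,  1.        ]])}
top {'vertical_fov': 57.66078409174276, 'cx': 321.37174503872103, 'cy': 241.17362442242757, 'cam_to_world': array([[ 0.02681822, -0.98866458,  0.14772654,  0.46868634],
       [-0.99960633, -0.02774173, -0.00419422,  0.05522704],
       [ 0.00824487, -0.1475559 , -0.98901935,  0.99624895],
       [ 0.        ,  0.        ,  0.        ,  1.        ]])}
{'clock': 0.1, 'joint_pos': array([-5.45390273e+01,  2.05864465e+01,  6.39516311e-01, -1.83958169e-02,
       -7.01355731e+01, -1.65071672e+01]), 'qvel': array([-0.11693572, -0.09024347,  0.09325345,  0.12243861, -0.00381638,
        0.00494392]), 'tau': array([-1.22962847e-03, -5.84163380e+01,  2.93754154e+01,  7.01558679e+00,
        1.01915500e-02, -6.80142057e-05]), 'tool_pos': array([ 0.21908979, -0.63800804,  0.23372803]), 'orientation': array([ 1.79915983e+02, -6.86281343e-03, -1.61052453e+02]), 'force': array([ 0.35186125, -0.3702485 ,  0.40621366]), 'moment': array([ 0.01737047, -0.00388725,  0.01080249]), 'gripper_force': 0.0, 'opening': 0.08741394756303911}
```

View pics/top1.png

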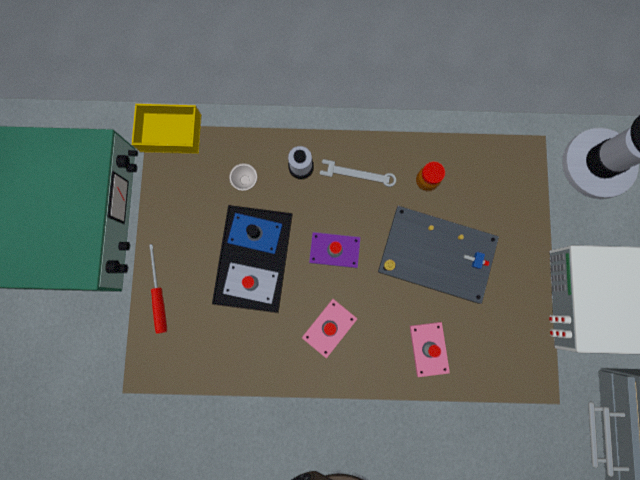

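View pics/scene1.png

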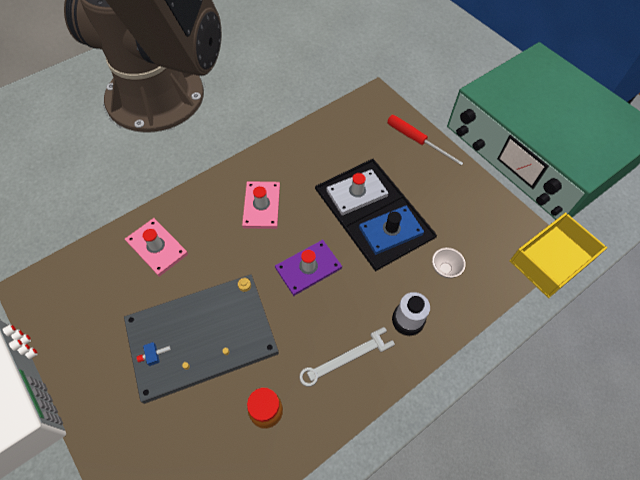

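Candidates in the top view: bare-aluminium plate with red cap in the tray (250,283); blue spare (255,232); purple (335,248); pink (330,328) and (432,351). I choose (250,283), the only bare-aluminium plate and the one in the black tray, and will check it in a crop.

```bash
cat > m1.py <<'E'
from h import *
z=np.load('top1.npz'); p,d=z['p'],z['d']; m=vision.camera_model('top'); P=pts(d,m)
hsv=cv2.cvtColor(p,cv2.COLOR_RGB2HSV)
def rect(mask,zz,name):
    cs,_=cv2.findContours(mask.astype(np.uint8),cv2.RETR_EXTERNAL,cv2.CHAIN_APPROX_NONE)
    c=max(cs,key=cv2.contourArea)[:,0]
    q=np.array([ray(u,v,zz,m)[:2] for u,v in c])
    (cx,cy),(w,h),a=cv2.minAreaRect((q*1000).astype(np.float32))
    print(name,'c',round(cx,1),round(cy,1),'wh',round(w,1),round(h,1),'ang',round(a,1)); return c
box=np.zeros((480,640),bool); box[200:320,205:300]=1
sat,val=hsv[...,1],hsv[...,2]
rect(box&(sat<60)&(val>140),.016,'plate')
red=((hsv[...,0]<8)|(hsv[...,0]>172))&(sat>150)
rect(box&red,.056,'cap')
fb=np.zeros((480,640),bool); fb[195:310,370:505]=1
print('bed hsv',hsv[230,400],'table',hsv[300,400],'fixdowel',hsv[227,431],hsv[236,461])
rect(fb&(hsv[...,0]>70)&(hsv[...,0]<130)&(val<110),.02,'bed')
br=fb&(hsv[...,0]>15)&(hsv[...,0]<32)&(sat>140)&(val>120)
n,l,s,c=cv2.connectedComponentsWithStats(br.astype(np.uint8))
for i in range(1,n):
    if s[i,4]>4: print('brass',s[i,4],c[i],ray(*c[i],.031,m))
for n_,u,v in (('tip',464,258),('head',487,262)): print(n_,ray(u,v,.026,m))
print('cap z',P[283,250],'plate z',P[275,265],'bed z',P[230,400])
save(cv2.resize(p[190:330,190:320],None,fx=4,fy=4),'crop1.png')
E
python3 m1.py
```

```text
plate c 516.7 207.4 wh 109.7 69.1 ang 79.7
cap c 517.1 207.5 wh 23.7 23.6 ang 2.9
bed hsv [113  35  88] table [ 20  72 106] fixdowel [ 24 163 175] [ 23 169 174]
bed c 593.6 -213.9 wh 239.9 159.2 ang 74.2
brass 14 [430.5 227.5] [ 0.65090621 -0.1938791   0.031     ]
brass 15 [460.46666667 236.73333333] [ 0.63172001 -0.26114021  0.031     ]
brass 82 [389.36585366 264.7195122 ] [ 0.56419106 -0.10140824  0.031     ]
tip [ 0.58443462 -0.26973953  0.026     ]
head [ 0.57684701 -0.32121302  0.026     ]
cap z [0.51419373 0.202344   0.05359517] plate z [0.53477287 0.17544457 0.01651657] bed z [ 0.64553283 -0.12743356  0.01831972]
```

View pics/crop1.png

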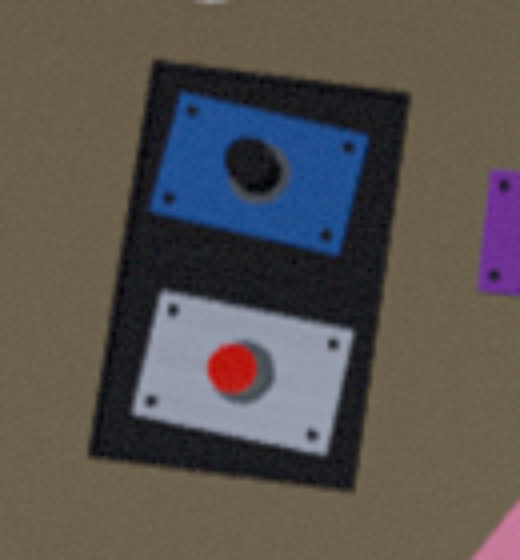

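The crop confirms it: bare aluminium plate with red cap in the near half of the tray (full-image pixel 250,283), blue spare beside it. I'll go over the fixture first, with the jaws set to close across the fixture's x, and take a close wrist view.

Request:
move_arm --moves '[8.7,0,0,0,0,0,-0.1376,8.7,0,0,0,0,0,-0.1376,8.7,0,0,0,0,0,-0.1376,8.7,0,0,0,0,0,-0.1376,8.7,0,0,0,0,0,-0.1376,8.7,0,0,0,0,0,-0.1376,8.7,0,0,0,0,0,-0.1376,8.7,-4.28,-2,0,0,0,0]'

```text
clock: 0.9
tool_pos: [0.2479, -0.6045, 0.2331]
orientation: [179.9, 0.0, -105.7]
force: [1.8, -0.0, -0.3]
opening: 0.0871
gripper_force: 0.0
```

Request:
move_arm --moves '[8.7,-4.28,-2,0,0,0,0,8.7,-4.28,-2,0,0,0,0,8.7,-4.28,-2,0,0,0,0,8.7,-4.28,-2,0,0,0,0,8.7,-4.28,-2,0,0,0,0,8.7,-4.28,-2,0,0,0,0,8.7,-4.28,-2,0,0,0,0,8.7,-4.28,-2,0,0,0,0]'

```text
clock: 1.7
tool_pos: [0.4984, -0.3152, 0.2344]
orientation: [180.0, 0.0, -105.9]
force: [0.0, -1.9, -0.2]
opening: 0.087
gripper_force: 0.0
```

Request:
move_arm --moves '[8.7,-4.28,-2,0,0,0,0,8.7,-4.28,-2,0,0,0,0,8.7,-4.28,-2,0,0,0,0,8.7,0,0,0,0,0,0,8.7,0,0,0,0,0,0,8.7,0,0,0,0,0,0]'

```text
clock: 2.3
tool_pos: [0.5898, -0.2103, 0.2342]
orientation: [179.9, -0.0, -105.9]
force: [-0.2, -0.3, -0.1]
opening: 0.0876
gripper_force: 0.0
```

```bash
python3 - <<'E'
from h import *
p,d,m=snap('wrist'); save(p,'w1.png'); np.savez('w1.npz',p=p,d=d,**m); print(m['cam_to_world'],m['vertical_fov'])
o=ctrl.get_obs(); print(o['tool_pos'],o['orientation'],o['force'])
E
```

```text
[[-0.96191259  0.26163818  0.07918105  0.56920673]
 [ 0.27335287  0.91902303  0.28403324 -0.28746334]
 [ 0.00154473  0.29485951 -0.95553937  0.38437692]
 [ 0.          0.          0.          1.        ]] 62.280360783106424
[ 0.58967412 -0.21067213  0.23443722] [ 1.79970842e+02 -8.01368012e-03 -1.05913159e+02] [-0.4638992  -0.3629079  -0.45175045]
```

View pics/w1.png

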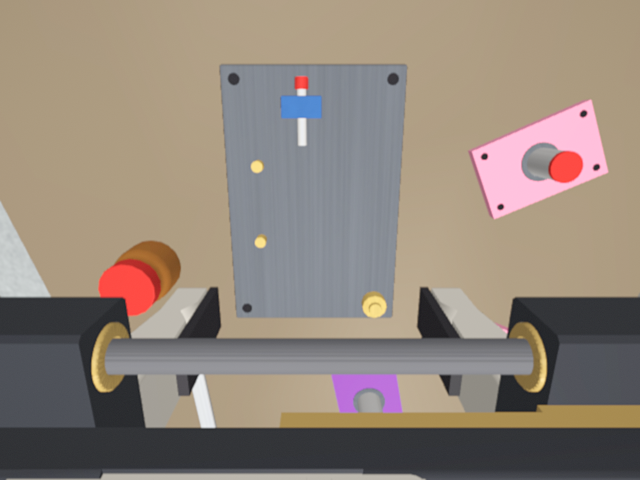

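Wrist view: bed, with dowels b at (257,167) and a at (260,242), and stop tip at (302,145).

```bash
python3 - <<'E'
from h import *
z=np.load('w1.npz'); p=z['p']; m={k:z[k] for k in('vertical_fov','cx','cy','cam_to_world')}
hsv=cv2.cvtColor(p,cv2.COLOR_RGB2HSV); H,S,V=[hsv[...,i].astype(int) for i in range(3)]
br=((H>15)&(H<32)&(S>110)&(V>150)); br[:, :235]=0; br[:,400:]=0; br[330:]=0
n,l,s,c=cv2.connectedComponentsWithStats(br.astype(np.uint8)); D=[]
for i in range(1,n):
    if s[i,4]>30:
        w=ray(*c[i],.031,m); print('brass',s[i],c[i],w); D.append(w[:2])
rod=(S<40)&(V>170); rod[:110]=0; rod[165:]=0; rod[:,:285]=0; rod[:,320:]=0
v,u=np.nonzero(rod); print('rod u',u.min(),u.max(),'v',v.max(), [int((v==k).sum()) for k in range(138,150)])
uc=u[v>125].mean(); tip=ray(uc,v.max()+.5,.028,m)[:2]
a,b=sorted(D[:3],key=lambda q:np.linalg.norm(q-[.63,-.26]))[:2]
b,a=(a,b) if a[1]<b[1] else (b,a)
ey=(a-b)/np.linalg.norm(a-b); ex=np.array([ey[1],-ey[0]])
print('dist',np.linalg.norm(a-b),'ang',np.degrees(np.arctan2(ey[1],ey[0])))
mid=(a+b)/2; C=mid-.05*ex; t=tip-C; print('C',C,'tip in fixture',t@ex,t@ey)
goal=mid-.04*ex+ey*(t@ey+.055); print('goal',goal)
E
```

```text
brass [253 161  11  10  53] [257.9245283  165.49056604] [ 0.63141338 -0.26212777  0.031     ]
brass [256 235  10  12  87] [260.64367816 240.31034483] [ 0.65083661 -0.19588811  0.031     ]
brass [362 292  24  25 409] [373.29339853 303.32518337] [ 0.56502145 -0.10416615  0.031     ]
rod u 298 306 v 145 [9, 9, 9, 9, 9, 9, 9, 8, 0, 0, 0, 0]
dist 0.06902865160071205 ang 73.65745424349208
C [ 0.59314516 -0.21493897] tip in fixture 0.01125883100096802 -0.051805206293635914
goal [ 0.60364008 -0.21468705]
```

Request:
move_arm --moves '[8.7,0,0,0,0,0,-0.098,8.7,-4.43,1.62,0,0,0,0,8.7,-4.43,1.62,0,0,0,0,8.7,-4.43,1.62,0,0,0,0,8.7,-4.43,1.62,0,0,0,0,8.7,-4.43,1.62,0,0,0,0,8.7,-4.43,1.62,0,0,0,0,8.7,-4.43,1.62,0,0,0,0]'

```text
clock: 3.15
tool_pos: [0.5333, 0.1157, 0.2351]
orientation: [-180.0, 0.0, -100.4]
force: [0.7, 0.2, 0.5]
opening: 0.0872
gripper_force: 0.0
```

Request:
move_arm --moves '[8.7,-4.43,1.62,0,0,0,0,8.7,-4.43,1.62,0,0,0,0,8.7,0,0,4,0,0,0,8.7,0,0,4,0,0,0,8.7,0,0,4,0,0,0,8.7,0,0,1,0,0,0,8.7,0,0,0,0,0,0,8.7,0,0,0,0,0,0]'

```text
clock: 3.95
tool_pos: [0.5191, 0.2084, 0.1064]
orientation: [-179.9, 0.1, -100.3]
force: [-0.5, 1.0, 0.4]
opening: 0.0866
gripper_force: 0.0
```

```bash
python3 - <<'E'
from h import *
p,d,m=snap('wrist'); save(p,'w2.png'); np.savez('w2.npz',p=p,d=d,**m)
o=ctrl.get_obs(); print(o['tool_pos'],o['orientation'],o['force'])
E
```

```text
[0.51927849 0.20869683 0.10675466] [-1.79861342e+02  1.26436489e-01 -1.00263910e+02] [ 0.62834606  0.79098602 -0.03621664]
```

View pics/w2.png

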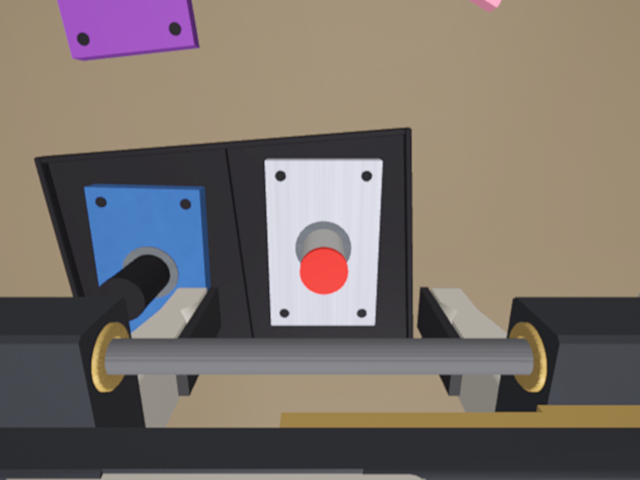

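Wrist view: red cap at (323,270), centred between the fingers; the spare's sensor is outside the left finger.

```bash
python3 - <<'E'
from h import *
z=np.load('w2.npz'); p=z['p']; m={k:z[k] for k in('vertical_fov','cx','cy','cam_to_world')}
hsv=cv2.cvtColor(p,cv2.COLOR_RGB2HSV); H,S,V=[hsv[...,i].astype(int) for i in range(3)]
r=((H<8)|(H>172))&(S>150); r[:200]=0
v,u=np.nonzero(r); print('cap',ray((u.min()+u.max())/2,(v.min()+v.max())/2,.056,m))
w=((S<40)&(V>150)); w[:150]=0; w[335:]=0; w[:,:255]=0; w[:,395:]=0
c=max(cv2.findContours(w.astype(np.uint8),cv2.RETR_EXTERNAL,cv2.CHAIN_APPROX_NONE)[0],key=cv2.contourArea)[:,0]
q=np.array([ray(a,b,.016,m)[:2]*1000 for a,b in c],np.float32); print(cv2.minAreaRect(q))
E
```

```text
cap [0.51761685 0.20852087 0.056     ]
((517.6555786132812, 208.68939208984375), (111.17988586425781, 70.68013000488281), 79.73479461669922)
```

Request:
move_arm --moves '[8.7,0,0.16,2,0,0,0,8.7,0,0,2,0,0,0,8.7,0,0,2,0,0,0,8.7,0,0,1,0,0,0,8.7,0,0,0.55,0,0,0,8.7,0,0,0,0,0,0,5,0,0,0,0,0,0,4,0,0,0,0,0,0]'

```text
clock: 4.8
tool_pos: [0.5168, 0.2091, 0.03]
orientation: [-179.9, 0.1, -100.2]
force: [0.6, -0.5, 0.5]
opening: 0.0764
gripper_force: 0.0
```

Request:
move_arm --moves '[3.2,0,0,0,0,0,0,2.8,0,0,0,0,0,0,2,0,0,0,0,0,0,1,0,0,0,0,0,0,1,0,0,0,0,0,0,1,0,0,0,0,0,0]'

```text
clock: 5.4
tool_pos: [0.5162, 0.2086, 0.029]
orientation: [180.0, -0.0, -100.2]
force: [-0.3, -0.5, -0.7]
opening: 0.0284
gripper_force: 0.0
```

Request:
move_arm --moves '[1,0,0,-0.15,0,0,0,1,0,0,0,0,0,0,1,0,0,0,0,0,0,1,0,0,0,0,0,0,1,0,0,0,0,0,0]'

```text
clock: 5.9
tool_pos: [0.5161, 0.2085, 0.0304]
orientation: [180.0, -0.0, -100.2]
force: [0.1, 0.5, -3.9]
opening: 0.0254
gripper_force: 30.0
```

Request:
move_arm --moves '[1,0,0,-0.5,0,0,0,1,0,0,-1,0,0,0,1,0,0,-2,0,0,0,1,0,0,-3,0,0,0,1,0,0,-3,0,0,0,1,0,0,-2,0,0,0,1,0,0,-1,0,0,0,1,0,0,0,0,0,0]'

```text
clock: 6.7
tool_pos: [0.5169, 0.2091, 0.1574]
orientation: [-179.9, 0.1, -100.2]
force: [0.1, -1.0, -4.5]
opening: 0.0253
gripper_force: 30.0
```

Request:
move_arm --moves '[1,0,0,0,0,0,0.103,1,1.68,-0.84,0,0,0,0,1,3.4,-1.74,0,0,0,0,1,3.4,-1.74,0,0,0,0,1,3.4,-1.74,0,0,0,0,1,3.4,-1.74,0,0,0,0,1,3.4,-1.74,0,0,0,0,1,3.4,-1.74,0,0,0,0]'

```text
clock: 7.5
tool_pos: [0.5624, -0.0364, 0.154]
orientation: [179.9, -0.1, -106.1]
force: [1.3, 0.8, -4.0]
opening: 0.0258
gripper_force: 30.0
```

Request:
move_arm --moves '[1,3.4,-1.74,0,0,0,0,1,3.4,-1.74,0,0,0,0,1,3.4,-1.74,0,0,0,0,1,3.4,-1.74,0,0,0,0,1,1.68,-0.84,0,0,0,0,1,0,0,0,0,0,0,1,0,0,0,0,0,0,1,0,0,0,0,0,0]'

```text
clock: 8.3
tool_pos: [0.5951, -0.2025, 0.1546]
orientation: [179.9, -0.0, -106.1]
force: [0.1, 0.1, -4.1]
opening: 0.0255
gripper_force: 30.0
```

```bash
python3 - <<'E'
from h import *
p,d,m=snap('wrist'); save(p,'w3.png'); np.savez('w3.npz',p=p,d=d,**m)
o=ctrl.get_obs(); print(o['tool_pos'],o['orientation'],o['force'])
E
```

```text
[ 0.5953461  -0.20237918  0.15502387] [ 1.79946304e+02  7.71048920e-04 -1.06098852e+02] [-0.09732861  0.04946146 -3.27533304]
```

View pics/w3.png

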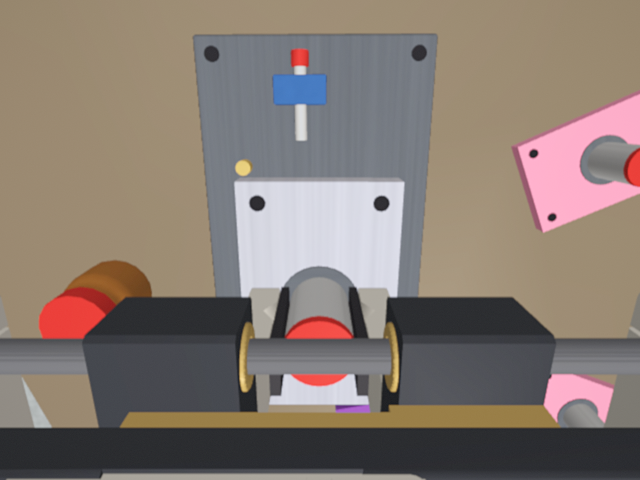

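Wrist view: plate held square above the bed, near edge at v≈180, dowel b (243,168), stop tip (301,140), with clearance on both sides. Lowering.

Request:
move_arm --moves '[1,0,0,2,0,0,0,1,0,0,3,0,0,0,1,0,0,2.5,0,0,0,1,0,0,1.5,0,0,0,1,0,0,0.8,0,0,0,1,0,0,0.4,0,0,0,1,0,0,0,0,0,0,1,0,0,0,0,0,0]'

```text
clock: 9.15
tool_pos: [0.5964, -0.2032, 0.0545]
orientation: [-179.9, 0.0, -106.1]
force: [-0.6, -0.1, -4.5]
opening: 0.0255
gripper_force: 30.0
```

Request:
move_arm --moves '[1,0,0,0.1,0,0,0,1,0,0,0.1,0,0,0,1,0,0,0.1,0,0,0,1,0,0,0,0,0,0]'

```text
clock: 9.55
tool_pos: [0.5956, -0.2033, 0.0505]
orientation: [180.0, -0.0, -106.2]
force: [0.6, 0.1, -4.2]
opening: 0.0254
gripper_force: 30.0
```

Request:
move_arm --moves '[1,0,0,0.1,0,0,0,1,0,0,0.1,0,0,0,1,0,0,0.05,0,0,0,1,0,0,0,0,0,0]'

```text
clock: 9.95
tool_pos: [0.5956, -0.2033, 0.0479]
orientation: [180.0, -0.0, -106.1]
force: [-0.7, -0.7, -3.5]
opening: 0.0253
gripper_force: 30.0
```

Request:
move_arm --moves '[1,0,0,0.05,0,0,0,1,0,0,0,0,0,0]'

```text
clock: 10.15
tool_pos: [0.5956, -0.2033, 0.0475]
orientation: [180.0, -0.0, -106.1]
force: [0.4, -0.4, -3.8]
opening: 0.025
gripper_force: 30.0
```

Request:
move_arm --moves '[1,0,0,0.05,0,0,0,1,0,0,0,0,0,0]'

```text
clock: 10.35
tool_pos: [0.5956, -0.2033, 0.047]
orientation: [180.0, -0.0, -106.1]
force: [0.5, 0.3, -3.4]
opening: 0.0254
gripper_force: 30.0
```

Request:
move_arm --moves '[1,0,0,0.05,0,0,0,1,0,0,0,0,0,0]'

```text
clock: 10.55
tool_pos: [0.5956, -0.2033, 0.0465]
orientation: [180.0, -0.0, -106.1]
force: [-0.4, -0.2, -4.5]
opening: 0.0255
gripper_force: 30.0
```

Request:
move_arm --moves '[1,0,0,0.05,0,0,0,1,0,0,0,0,0,0]'

```text
clock: 10.75
tool_pos: [0.5956, -0.2033, 0.046]
orientation: [180.0, -0.0, -106.1]
force: [0.3, -0.9, -3.4]
opening: 0.0256
gripper_force: 30.0
```

Request:
move_arm --moves '[1,0,0,0.05,0,0,0,1,0,0,0,0,0,0]'

```text
clock: 10.95
tool_pos: [0.5956, -0.2033, 0.0455]
orientation: [180.0, 0.0, -106.1]
force: [0.8, 0.2, -4.0]
opening: 0.0252
gripper_force: 30.0
```

Request:
move_arm --moves '[1,0,0,0.03,0,0,0,1,0,0,0,0,0,0]'

```text
clock: 11.15
tool_pos: [0.5957, -0.2033, 0.0453]
orientation: [-180.0, -0.0, -106.1]
force: [-0.4, 0.8, -3.4]
opening: 0.0255
gripper_force: 30.0
```

Request:
move_arm --moves '[1,0,0,0.05,0,0,0,1,0,0,0,0,0,0]'

```text
clock: 11.35
tool_pos: [0.5957, -0.2033, 0.0452]
orientation: [-180.0, -0.0, -106.1]
force: [-1.9, 0.8, 3.1]
opening: 0.0254
gripper_force: 30.0
```

Request:
move_arm --moves '[1,0,0,0.05,0,0,0,1,0,0,0,0,0,0]'

```text
clock: 11.55
tool_pos: [0.5957, -0.2033, 0.0452]
orientation: [-180.0, -0.0, -106.1]
force: [-3.0, 1.8, 7.2]
opening: 0.0255
gripper_force: 30.0
```

Request:
move_arm --moves '[1,0,0,0.05,0,0,0,1,0,0,0,0,0,0]'

```text
clock: 11.75
tool_pos: [0.5957, -0.2033, 0.0452]
orientation: [-180.0, -0.0, -106.1]
force: [-4.4, 2.7, 10.1]
opening: 0.0258
gripper_force: 30.0
```

Request:
move_arm --moves '[1,0,0,-0.08,0,0,0,1,0,-0.1,0,0,0,0,1,0,-0.15,0,0,0,0,1,0,-0.15,0,0,0,0,1,0,-0.15,0,0,0,0,1,0,-0.1,0,0,0,0,1,0,0,0,0,0,0]'

```text
clock: 12.45
tool_pos: [0.6015, -0.2053, 0.0452]
orientation: [180.0, -0.0, -106.1]
force: [-5.6, 1.3, 7.9]
opening: 0.0255
gripper_force: 30.0
```

Request:
move_arm --moves '[1,0,-0.05,0,0,0,0,1,0,-0.05,0,0,0,0,1,0,-0.05,0,0,0,0,1,0,-0.05,0,0,0,0,1,0,0,0,0,0,0]'

```text
clock: 12.95
tool_pos: [0.6032, -0.2058, 0.0452]
orientation: [180.0, -0.0, -106.1]
force: [-4.7, 0.9, 7.8]
opening: 0.0255
gripper_force: 30.0
```

Request:
move_arm --moves '[1,0,-0.05,-0.05,0,0,0,1,0,-0.05,0,0,0,0,1,0,0,0,0,0,0]'

```text
clock: 13.25
tool_pos: [0.6046, -0.206, 0.0452]
orientation: [180.0, -0.0, -106.1]
force: [-4.7, 0.1, 5.4]
opening: 0.0251
gripper_force: 30.0
```

Request:
move_arm --moves '[1,0,-0.05,0,0,0,0,1,0,-0.04,0,0,0,0,1,0,0,0,0,0,0]'

```text
clock: 13.55
tool_pos: [0.6054, -0.2063, 0.0452]
orientation: [180.0, -0.0, -106.1]
force: [-5.0, 1.1, 5.2]
opening: 0.0253
gripper_force: 30.0
```

Request:
move_arm --moves '[1,0,-0.04,0,0,0,0,1,0,0,0,0,0,0]'

```text
clock: 13.75
tool_pos: [0.6059, -0.2064, 0.0453]
orientation: [180.0, -0.0, -106.1]
force: [-4.5, 1.1, 5.2]
opening: 0.0255
gripper_force: 30.0
```

Request:
move_arm --moves '[1,0,-0.04,0,0,0,0,1,0,0,0,0,0,0]'

```text
clock: 13.95
tool_pos: [0.6062, -0.2064, 0.0452]
orientation: [180.0, -0.0, -106.1]
force: [-5.1, 1.6, 5.6]
opening: 0.0256
gripper_force: 30.0
```

Request:
move_arm --moves '[1,0,-0.04,0,0,0,0,1,0,0,0,0,0,0]'

```text
clock: 14.15
tool_pos: [0.6062, -0.2065, 0.0452]
orientation: [179.9, -0.0, -106.2]
force: [-6.0, 3.1, 7.2]
opening: 0.025
gripper_force: 30.0
```

Request:
move_arm --moves '[1,0,-0.04,0,0,0,0,1,0,0,0,0,0,0]'

```text
clock: 14.35
tool_pos: [0.6062, -0.2065, 0.0452]
orientation: [179.9, -0.0, -106.2]
force: [-7.2, 1.3, 7.9]
opening: 0.0255
gripper_force: 30.0
```

Request:
move_arm --moves '[1,0,-0.04,0,0,0,0,1,0,0,0,0,0,0]'

```text
clock: 14.55
tool_pos: [0.6063, -0.2065, 0.0452]
orientation: [179.9, -0.0, -106.2]
force: [-7.4, 3.3, 8.3]
opening: 0.0254
gripper_force: 30.0
```

Request:
move_arm --moves '[1,0.1,0,0,0,0,0,1,0.1,0,0,0,0,0,1,0.1,0,0,0,0,0,1,0.1,0,0,0,0,0,1,0.1,0,0,0,0,0,1,0.1,0,0,0,0,0,1,0,0,0,0,0,0]'

```text
clock: 15.25
tool_pos: [0.6053, -0.2104, 0.0452]
orientation: [179.9, 0.1, -106.1]
force: [-7.8, 12.8, 9.2]
opening: 0.0253
gripper_force: 30.0
```

Request:
move_arm --moves '[1,0.05,0,0,0,0,0,1,0.05,0,0,0,0,0,1,0,0,0,0,0,0]'

```text
clock: 15.55
tool_pos: [0.6051, -0.2113, 0.0452]
orientation: [179.9, 0.1, -106.1]
force: [-7.2, 13.8, 10.4]
opening: 0.0253
gripper_force: 30.0
```

Request:
move_arm --moves '[1,0.05,0,0,0,0,0,1,0,0,0,0,0,0]'

```text
clock: 15.75
tool_pos: [0.6049, -0.2118, 0.0452]
orientation: [179.9, 0.1, -106.1]
force: [-6.9, 13.5, 9.9]
opening: 0.0251
gripper_force: 30.0
```

```bash
python3 -c "
from h import *
o=ctrl.get_obs(); print(o['tool_pos'],o['orientation'],o['force'],o['moment'])"
```

```text
[ 0.60493385 -0.21176121  0.04522428] [ 1.79907708e+02  9.76835396e-02 -1.06110796e+02] [-6.89332477 13.53395968  9.88741717] [4.90521695 2.4921642  0.21668718]
```

Request:
move_arm --moves '[1,0,0.06,-0.08,0,0,0,1,0,0,0,0,0,0]'

```text
clock: 15.95
tool_pos: [0.6046, -0.213, 0.0453]
orientation: [179.9, 0.0, -106.1]
force: [-3.2, 5.1, 1.0]
opening: 0.0255
gripper_force: 30.0
```

Request:
move_arm --moves '[1,0.05,0,0,0,0,0,1,0,0,0,0,0,0]'

```text
clock: 16.15
tool_pos: [0.6044, -0.2136, 0.0453]
orientation: [179.9, 0.0, -106.1]
force: [-3.1, 6.5, 0.4]
opening: 0.0252
gripper_force: 30.0
```

Request:
move_arm --moves '[1,0.05,0,0,0,0,0,1,0,0,0,0,0,0]'

```text
clock: 16.35
tool_pos: [0.6042, -0.2141, 0.0453]
orientation: [179.9, 0.0, -106.1]
force: [-3.4, 6.7, 2.2]
opening: 0.0255
gripper_force: 30.0
```

Request:
move_arm --moves '[1,0.04,0,0,0,0,0,1,0,0,0,0,0,0]'

```text
clock: 16.55
tool_pos: [0.6041, -0.2145, 0.0453]
orientation: [179.9, 0.0, -106.1]
force: [-3.7, 5.8, 1.8]
opening: 0.0254
gripper_force: 30.0
```

Request:
move_arm --moves '[1,0.04,0,0,0,0,0,1,0,0,0,0,0,0]'

```text
clock: 16.75
tool_pos: [0.604, -0.2148, 0.0453]
orientation: [179.9, 0.0, -106.1]
force: [-3.6, 6.7, 0.7]
opening: 0.0254
gripper_force: 30.0
```

Request:
move_arm --moves '[1,0.04,0,0,0,0,0,1,0,0,0,0,0,0]'

```text
clock: 16.95
tool_pos: [0.6039, -0.2152, 0.0453]
orientation: [179.9, 0.0, -106.1]
force: [-3.8, 5.7, 1.4]
opening: 0.0257
gripper_force: 30.0
```

Request:
move_arm --moves '[1,0.04,0,0,0,0,0,1,0,0,0,0,0,0]'

```text
clock: 17.15
tool_pos: [0.6038, -0.2156, 0.0453]
orientation: [179.9, 0.0, -106.1]
force: [-3.4, 6.0, 0.7]
opening: 0.0252
gripper_force: 30.0
```

Request:
move_arm --moves '[1,0.04,0,0,0,0,0,1,0,0,0,0,0,0]'

```text
clock: 17.35
tool_pos: [0.6037, -0.216, 0.0453]
orientation: [179.9, 0.0, -106.1]
force: [-3.2, 5.6, 0.7]
opening: 0.0256
gripper_force: 30.0
```

Request:
move_arm --moves '[1,0.04,0,0,0,0,0,1,0,0,0,0,0,0]'

```text
clock: 17.55
tool_pos: [0.6037, -0.2161, 0.0453]
orientation: [179.9, 0.0, -106.1]
force: [-3.6, 7.1, 1.1]
opening: 0.0255
gripper_force: 30.0
```

Request:
move_arm --moves '[1,0.04,0,0,0,0,0,1,0,0,0,0,0,0]'

```text
clock: 17.75
tool_pos: [0.6036, -0.2162, 0.0453]
orientation: [179.9, 0.1, -106.1]
force: [-2.6, 8.6, 1.1]
opening: 0.0254
gripper_force: 30.0
```

Request:
move_arm --moves '[1,0.04,0,0,0,0,0,1,0,0,0,0,0,0]'

```text
clock: 17.95
tool_pos: [0.6036, -0.2162, 0.0453]
orientation: [179.9, 0.1, -106.1]
force: [-3.5, 11.7, 2.7]
opening: 0.0253
gripper_force: 30.0
```

Request:
move_arm --moves '[1,0,-0.05,0,0,0,0,1,0,-0.05,0,0,0,0,1,0,0,0,0,0,0]'

```text
clock: 18.25
tool_pos: [0.6037, -0.2162, 0.0453]
orientation: [179.8, 0.1, -106.1]
force: [-6.5, 13.4, 5.9]
opening: 0.025
gripper_force: 30.0
```

```bash
cat > s.py <<'E'
from h import *
o=ctrl.get_obs(); a=np.radians(73.9); ey=np.array([np.cos(a),np.sin(a)]); ex=np.array([ey[1],-ey[0]])
f=o['force'][:2]; q=o['tool_pos'][:2]*1000-[593.2,-214.5]
print('t',o['clock'],'Fx',f@ex,'Fy',f@ey,'Fz',o['force'][2],'mz',o['moment'][2],'pos',q@ex,q@ey,'yaw',o['orientation'])
E
python3 s.py
```

```text
t 18.25 Fx -9.963188604927163 Fy 11.122259311876808 Fz 5.9243792747051485 mz 0.16178785930973483 pos 10.535909762508753 1.2626848546237373 yaw [ 1.79843175e+02  8.39612733e-02 -1.06147678e+02]
```

Request:
move_arm --moves '[1,0,-0.04,0,0,0,-0.005,1,0,0,0,0,0,0]'

```text
clock: 18.45
tool_pos: [0.6037, -0.2162, 0.0453]
orientation: [179.8, 0.1, -105.9]
force: [-7.6, 13.3, 6.5]
opening: 0.0254
gripper_force: 30.0
```

```bash
python3 s.py
```

```text
t 18.45 Fx -10.962771307473474 Fy 10.637347525948062 Fz 6.535992166404315 mz -0.0014002904759207284 pos 10.566481197636609 1.2476724843251041 yaw [ 1.79810774e+02  8.50042120e-02 -1.05868484e+02]
```

Request:
move_arm --moves '[1,0,0,0,0,0,-0.005,1,0,0,0,0,0,0]'

```text
clock: 18.65
tool_pos: [0.6037, -0.2162, 0.0453]
orientation: [179.8, 0.1, -105.6]
force: [-7.5, 12.8, 6.2]
opening: 0.0256
gripper_force: 30.0
```

```bash
python3 s.py
```

```text
t 18.65 Fx -10.791722997217471 Fy 10.193801408182905 Fz 6.156933859026576 mz -0.14276074140107103 pos 10.588518551543196 1.2516392787098223 yaw [ 1.79817051e+02  8.87526120e-02 -1.05592053e+02]
```

Request:
move_arm --moves '[1,0,-0.05,0,0,0,0.006,1,0,-0.05,-0.03,0,0,0,1,0,-0.05,-0.03,0,0,0,1,0.03,0,0,0,0,0,1,0,0,0,0,0,0,1,0,0,0,0,0,0]'

```text
clock: 19.25
tool_pos: [0.6038, -0.2163, 0.0454]
orientation: [179.7, 0.1, -106.0]
force: [-10.0, 16.5, 6.9]
opening: 0.0259
gripper_force: 30.0
```

```bash
python3 s.py
```

```text
t 19.25 Fx -14.185727782842626 Fy 13.110157270762784 Fz 6.903795815578645 mz 0.02684960327566331 pos 10.681580739252515 1.2001422037598428 yaw [ 1.79668892e+02  9.89157773e-02 -1.05951728e+02]
```

Request:
move_arm --moves '[1,0,0,0,0,0,0,1,0,0,0,0,0,0,1,0,0,0,0,0,0,1,0,0,0,0,0,0,1,0,0,0,0,0,0,1,-0.03,0.05,0,0,0,0,1,-0.03,0.05,0,0,0,0,1,-0.03,0.05,0,0,0,0]'

```text
clock: 20.05
tool_pos: [0.6037, -0.2162, 0.0454]
orientation: [179.8, 0.1, -105.9]
force: [-3.9, 7.7, -0.4]
opening: 0.0253
gripper_force: 30.0
```

```bash
python3 s.py
```

```text
t 20.05 Fx -5.829306526574753 Fy 6.281019282345996 Fz -0.3515279285035558 mz 0.05933964302587881 pos 10.588983542443964 1.3083381599099315 yaw [ 1.79803311e+02  5.03089692e-02 -1.05932800e+02]
```

Request:
move_arm --moves '[1,-0.03,0.05,0,0,0,0,1,-0.02,0.03,0,0,0,0,1,0,0,0,0,0,0]'

```text
clock: 20.35
tool_pos: [0.6037, -0.2161, 0.0454]
orientation: [179.9, 0.0, -105.9]
force: [-2.4, 6.1, -1.0]
opening: 0.0253
gripper_force: 30.0
```

```bash
python3 s.py
```

```text
t 20.35 Fx -4.035128465750507 Fy 5.151263713843428 Fz -0.9960838276092627 mz 0.04096540746358585 pos 10.54567496228229 1.3565481355534883 yaw [ 1.79866595e+02  2.98510937e-02 -1.05936196e+02]
```

Request:
move_arm --moves '[2.6,0,0,0,0,0,0,2.9,0,0,0,0,0,0,3.5,0,0,0,0,0,0,4.5,0,0,0,0,0,0,4.8,0,0,0,0,0,0,4.8,0,0,0,0,0,0]'

```text
clock: 20.95
tool_pos: [0.605, -0.2171, 0.0467]
orientation: [-180.0, 0.0, -105.9]
force: [-0.8, -0.1, -0.1]
opening: 0.047
gripper_force: 0.0
```

Request:
move_arm --moves '[4.8,0,0,-0.5,0,0,0,4.8,0,0,-2,0,0,0,4.8,0,0,-4,0,0,0,4.8,0,0,-4,0,0,0,4.8,-2,0,-4,0,0,0,4.8,-4,0,-4,0,0,0,4.8,-4,0,0,0,0,0,4.8,0,0,0,0,0,0]'

```text
clock: 21.75
tool_pos: [0.6325, -0.1217, 0.229]
orientation: [-179.8, 0.1, -105.7]
force: [-0.1, -0.3, 0.4]
opening: 0.0477
gripper_force: 0.0
```

```bash
python3 s.py; python3 - <<'E'
from h import *
p,d,m=snap('wrist'); save(p,'w4.png'); np.savez('w4.npz',p=p,d=d,**m)
E
```

```text
t 21.75 Fx 0.021399401471729345 Fy -0.2993742765031382 Fz 0.39346549194508684 mz -0.05996408306995649 pos 12.016282591960886 100.0830441834667 yaw [-1.79785336e+02  1.12709255e-01 -1.05744892e+02]
```

View pics/w4.png

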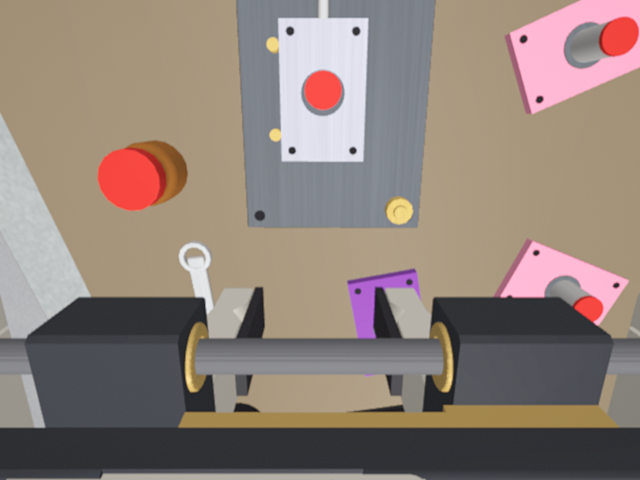

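Wrist view: plate (centre 323,90) against dowels (273,44) and (275,135) and rod end (323,17). Zooming in to check the gaps.

```bash
python3 - <<'E'
from h import *
z=np.load('w4.npz'); p=z['p']; m={k:z[k] for k in('vertical_fov','cx','cy','cam_to_world')}
save(cv2.resize(p[0:170,255:385],None,fx=3.5,fy=3.5,interpolation=cv2.INTER_NEAREST),'crop4.png')
hsv=cv2.cvtColor(p,cv2.COLOR_RGB2HSV); H,S,V=[hsv[...,i].astype(float) for i in range(3)]
g=p.mean(2)
def left(v):  # subpixel bed/plate edge on dowel side
    r=g[v,276:292]; k=np.argmax(r>150); return 276+k-(r[k]-150)/(r[k]-r[k-1])
L=np.array([ray(left(v),v,.032,m)[:2]*1000 for v in list(range(58,122))])
n=np.polyfit(L[:,1],L[:,0],1); print('plate y-angle',90-np.degrees(np.arctan(n[0])))
br=((H>15)&(H<32)&(S>110)&(V>150)); br[:,:255]=0; br[:,290:]=0; br[170:]=0
k,l,s,c=cv2.connectedComponentsWithStats(br.astype(np.uint8))
for i in range(1,k):
    if s[i,4]>20:
        q=ray(*c[i],.031,m)[:2]*1000; print('dowel',c[i],q,'dist to edge',abs(q[0]-np.polyval(n,q[1]))/np.hypot(1,n[0]))
E
```

```text
plate y-angle 74.03299755488638
dowel [272.725       44.88333333] [ 633.02410093 -260.90998979] dist to edge 3.9504227896168103
dowel [275.24705882 134.31764706] [ 651.95042221 -194.57535965] dist to edge 3.8989961301596225
```

View pics/crop4.png

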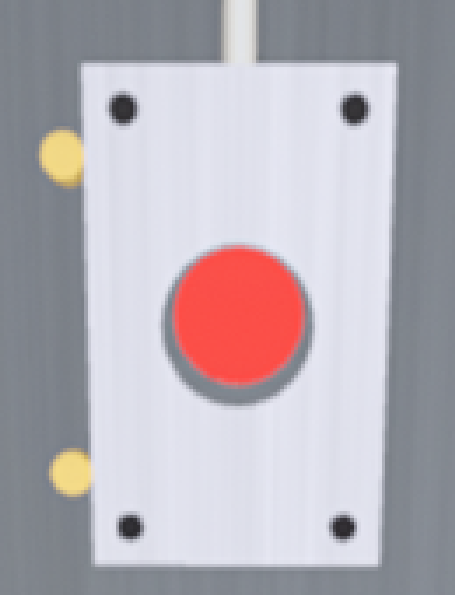

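The crop shows the plate edge touching both dowels (equal distances of 3.95 and 3.90 mm from edge to dowel centre) and the end on the rod tip. Handing in.

```bash
python3 -c "
from plant import ctrl
print(ctrl.close_job())"
```

```text
the job is handed in; nothing more can be done
None
```

The bare-aluminium plate lies flat on the fixture bed against both dowels and the stop screw; I pressed it home, let go and handed the job in at about 22 s, and the last picture shows contact at all three points.

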